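# Clear the paddle and snap the marver plate into its cradle

## Robot

A 7-joint arm with a two-finger parallel gripper is mounted at the origin on the work surface. World frame = base frame: x ahead of the robot, y to its left, z up, the work surface at z = 0. Lengths are in m, angles in rad, forces in N, time in s.
With the tool pointing down it reaches from about 0.4 to 0.85 m from the base axis. Payload 4.5 kg.
Tool frame: the origin (TCP) lies midway between the tips of the shut fingers; the grasp point (between the pads) lies 19 mm behind it; z points along the fingers, y is the line along which they close (so a half turn about z gives the same grasp; the last joint's range is limited). The gripper opens to 88 mm and grips with 3 to 60 N. Pads are 18 mm wide; open, the fingers measure 123 mm over their backs; the gripper's body (75 mm by 187 mm) begins 45 mm behind the grasp point.
Start: joints at [-1.118, 0.689, -0.195, 1.565, 0.157, 0.902, -0.215], TCP at [0.254, 0.571, 0.239] pointing down, gripper open.
Joint ranges: [-3.01, 3.01], [-0.46, 2.08], [-1.47, 1.51], [0.13, 2.56], [-1, 4.14], [0.04, 2.09], [-2.66, 2.66]. Speed limits (rad/s): [2.57, 2.57, 3.14, 3.14, 3.14, 3.14, 3.14].

## Interface

Orientations are given as a unit quaternion [x, y, z, w].
In Python, from plant import r gives the robot as it stands.
- The arm moves only by the tool move_arm, never from a script. Its argument "targets" is a list that holds one entry, the list of rows, each a list of 7 numbers: the opening, from 0 (shut) to 1 (fully open), then the shift along the tool's x, y, z in mm, then the turn, a rotation vector about the tool's x, y, z in degrees. In form: [[[claw, dx, dy, dz, ax, ay, az], ...]]. A call has 1 to 10 rows; each row is the pose to reach, as a shift and turn from the pose commanded when the call began, along the tool's axes at that moment; what a row does not reach only later rows make up. A row lasts 1/8 s, in which the tool goes at most 62.5 mm and 10.7 degrees, less where a joint would pass 70% of its speed; a pose out of reach is approached as far as the arm can. A call with a gripper value outside its range is refused whole. The fingers move at their own pace and stop on an object; "newtons" is the grip in N (left out, the last holds). Time passes only in rows, so rows that repeat a pose let the fingers close. It gives the time, the measured TCP pose, the force, the opening and the grip force at its end, in the units of the state.
- r.get_state(): the state, without advancing time (a new reading comes with each control period).
- r.snapshot(name): name is "side" or "top"; returns the picture (420x560x3 uint8, red, green, blue); there is no depth.
- r.camera_info(name): a dict with "fx", "fy", "cx", "cy" (pixels), "k1" (the pictures are not rectified: a ray, as slopes to the right and down, at radius r is drawn at 1 + k1 r^2 times it, then the intrinsics apply), "R" (3x3) and "t" (3): a world point X has camera coordinates R X + t. Camera axes: x right, y down, z forward; pixel columns grow to the right and rows downward; lengths in m; the calibration is good to about 2 mm. A picture is of the moment at which its call begins. camera_info takes no time and is no camera call.
- r.finish_job(): hands the job in; it is judged then, once.
The state is a dict: "clock": time; "q": joint angles; "qd": joint speeds; "joint_torque": joint torques, N m; "tool_pos": TCP position; "eef_rot": TCP orientation; "contact_force": force on the tool from outside, world axes, zero at the start; "moment": the same for the moment, N m; "opening": opening from 0.0 (shut) to 1.0 (fully open); "finger_force": force on a finger pad.
Only numpy, scipy, OpenCV 4.12 (cv2) and the standard library are available. Lean on these libraries where they do the work, as an engineer would, in place of code of your own. Each camera call takes 0.05 s, during which the arm holds its last target. There are 200 camera calls.

## Task

The graphite paddle has been left lying across the plate cradle: first lay it flat and lengthwise in the empty wide compartment of the tool tray. Then take the bare graphite plate from the firebrick, tuck one end under the lip of the cradle with the plate tilted, and press the other end down past the sprung catch until the plate lies flat on the bed, snapped in under the catch. Graphite is brittle: set things down rather than dropping them, do not ram the plate into the cradle, and leave the other tools and jars where they are.

Things in the scene. Friction and masses are not known exactly. Their poses are not given: they have to be found in the camera images.
- cradle: Low steel cradle for the plate, fixed to the bench, about 200 mm long (its x) and 90 mm wide. Origin under the middle of its bed, on the bench; z up. +x points to the toe pocket, -x to the sprung catch.
- cradle_bed (a point): Centre of the top of the cradle's flat bed, 30 mm above the bench; axes as the cradle's. The bed is 118 mm long (x) and only 48 mm wide (y), so fingers on the plate's long sides have free space beside it, 22 mm deep. Level, the plate cannot pass lip and heel wall: it goes in tilted, toe end low, by about 0.25 to 0.38 rad.
- cradle_toe (a point): Foot of the toe pocket's end wall, at bed level, 62 mm from the bed's centre in +x. Side cheeks stand 72 mm apart; an overhanging lip covers the last 9 mm before the wall, its underside 20 mm and its top 26 mm above the bed.
- cradle_heel (a point): Tip of the catch's nose when out: 55 mm from the bed's centre in -x, 15.5 mm above the bed. Below it a heel wall, face 62 mm from the bed's centre, rises 10 mm above the bed. Behind is the catch's housing, 28 mm high above the bed, 91 to 113 mm from the bed's centre, and a pull knob out to 133 mm.
- catch (a joint): Sprung catch sliding along the cradle's x: 0 = out, up to 0.009 m pushed back (-x). Its brass nose is 28 mm across, flat underside 15.5 mm above the bed, sides sloping up to 28 mm above the bed: the plate's end pressed down on the slope pushes it back (10 to 15 N) and it springs out over the plate.
- plate: Plain dark graphite plate, 120 x 60 x 14 mm (its x, y, z), about 180 g, both ends alike, lying flat on the firebrick. Origin at the centre of its underside, z up.
- brick: Pale firebrick offcut, fixed, 150 x 44 x 32 mm (x, y, z), narrower than the plate that lies along it. Origin at the centre of its underside.
- paddle: Graphite paddle lying across the cradle's bed: dark blade 70 x 46 x 13 mm at +x (from x = -13 to +57 mm), round brass-and-wood handle 19 mm thick at -x (to x = -113 mm). Origin under its balance point, at the level of the blade's underside; x along the handle towards the blade, z up; about 110 g.
- paddle_grip (a point): Point on the axis of the paddle's handle, 62 mm from the balance point and 9.5 mm above the underside, where fingers can grip across the handle, clear of the bed; axes as the paddle's.
- tray: Aluminium tool tray, fixed, 226 mm long (x), 136 mm wide (y), walls 22 mm high and 5 mm thick, floor 4 mm. Two lengthwise compartments: the wide one (on its -y side) is empty, the narrow one (on its +y side) holds a pick. Origin at the centre of its underside.
- tray_wide (a point): Centre of the floor of the tray's wide compartment, 4 mm above the bench; it is 216 mm long (x) and 76 mm wide (y), walls 18 mm above its floor; axes as the tray's. The paddle may point either way along it.
- pick: Bystander: flat steel pick with a dark wooden handle, 135 mm long, in the tray's narrow compartment. Origin at the centre of its underside.
- shears: Bystander: steel glass shears, about 200 mm long and 75 mm wide, 16 mm high, lying at the back of the bench.
- tweezers: Bystander: steel tweezers, 142 mm long, 24 mm wide, 10 mm high, lying on the bench on the robot's right, in front.
- tin: Bystander: closed round metal tin, 70 mm across and 30 mm high, on the bench on the robot's left, in front.
- jar: Bystander: closed amber glass jar, 60 mm across and 75 mm high, standing behind the cradle.
- jar_tall: Bystander: closed green glass jar, 60 mm across and 110 mm high, standing at the back left.
Not all that is in view belongs to the job. What is shaped like the plate but orange is not meant. Leave any green look-alike of the paddle alone.

How it is judged:
On the way, in this order (a step that is already met when the one before it is completed fails the run):
1. the paddle lies flat and lengthwise in the tray's wide compartment, released (x of paddle in the frame of tray_wide between -0.07 and 0.07 m and y of paddle in the frame of tray_wide between -0.03 and 0.03 m and z of paddle in the frame of tray_wide between -0.004 and 0.004 m and angle between paddle's own z axis and vertical below 0.06 rad and angle between the x axis of paddle and the x axis of tray, either way round below 0.3 rad and contact force between the fingers and paddle below 0.1 N and linear speed of paddle below 0.02 m/s and angular speed of paddle below 0.15 rad/s), for 0.2 s.
2. the plate lies flat on the cradle's bed, snapped in under the catch (x of plate in the frame of cradle_bed between -0.004 and 0.004 m and y of plate in the frame of cradle_bed between -0.009 and 0.009 m and z of plate in the frame of cradle_bed between -0.003 and 0.003 m and angle between the z axis of plate and the z axis of cradle, either way round below 0.035 rad and value of joint catch below 0.002 m), for 0.2 s.
At the end, for the whole second after the job is handed in: Plate flat on the bed (underside within 3 mm, level to 0.035 rad, within 4 mm of centre lengthwise, 9 mm sideways), catch within 2 mm of fully out over it; paddle flat on the floor of the tray's wide compartment, along it within 0.30 rad; both released and at rest (all of step 1 and all of step 2 and linear speed of plate below 0.02 m/s and angular speed of plate below 0.15 rad/s and contact force between the fingers and plate below 0.1 N); the robot touches nothing.
It fails at once if paddle dropped (falling freely from more than about 25 mm) (linear speed of paddle above 0.7 m/s and contact force between the fingers and paddle below 0.1 N).
It fails at once if plate dropped (falling freely from more than about 25 mm) (linear speed of plate above 0.7 m/s and contact force between the fingers and plate below 0.1 N).
It fails at once if plate rammed into the cradle with more than 80 N (contact force between plate and cradle above 80 N).
It fails at once if another tool or jar moved by more than 30 mm (distance of any of pick, shears, tweezers, jar, jar_tall, tin from where it was at the start of the episode above 0.03 m).
It also fails if it takes over 58 s, if anything falls off the work surface, if the arm or the gripper's body presses on something with over 40 N, if the wrist force passes 120 N, or if a joint passes its speed limit or range.

## Working session

There is one attempt and no reset: what is moved stays moved. The work goes in short steps, Python scripts to look and compute and a tool call to move; the robot and the scene stay as the last step left them, time stands still between calls to the robot, and variables do not carry over. Pictures are saved under pics/ and viewed, at most 11 in all, crops included, and the job is handed in when it is done.

Besides the shell and the picture viewer there is one more tool, called after ">>>" by a JSON object that holds its "method" and its "body", one argument or row to a line. move_arm: Moves the arm, as the interface text tells. Its arguments: {"type":"object","properties":{"targets":{"type":"array","items":{"type":"array","items":{"type":"array","items":{"type":"number"}}}},"newtons":{"type":"number"}},"required":["targets"]}

```bash
mkdir -p pics; python3 - <<'E'
from plant import r
import cv2,numpy as np
for n in("side","top"):
    cv2.imwrite(f"pics/{n}0.png",cv2.resize(r.snapshot(n),(800,600),interpolation=cv2.INTER_CUBIC)[:,:,::-1])
    i=r.camera_info(n);print(n,i)
print(r.get_state())
E
```

```text
side {'fx': 441.73259460840484, 'fy': 441.73259460840484, 'cx': 277.84499098124303, 'cy': 207.88423364315648, 'k1': -0.11261696049147688, 'R': array([[ 0.97573134, -0.21885447,  0.00714704],
       [-0.15369276, -0.70773576, -0.68955683],
       [ 0.15597081,  0.67172376, -0.72419631]]), 't': array([-0.4645695 ,  0.14962494,  1.06624263])}
top {'fx': 539.4487000005115, 'fy': 539.4487000005115, 'cx': 271.91515449773044, 'cy': 215.19406303477314, 'k1': -0.09884807621768589, 'R': array([[-0.01830862, -0.99954237, -0.02407996],
       [-0.9935504 ,  0.02088385, -0.11145168],
       [ 0.11190356,  0.02188413, -0.99347807]]), 't': array([0.06805893, 0.48641108, 1.26031931])}
{'clock': 0.1, 'q': array([-1.11818449,  0.68991008, -0.19452521,  1.5662014 ,  0.15729828,
        0.90248196, -0.21508258]), 'qd': array([ 6.69433546e-04, -1.31750474e-03,  2.77681237e-04, -2.60211463e-03,
        7.20219488e-05,  8.32451233e-04, -1.54533291e-03]), 'joint_torque': array([-2.72344121e-03, -5.28493881e+01, -1.27156813e+00, -1.53833896e+01,
       -5.26372832e-02,  1.97081506e-03,  3.86775071e-05]), 'tool_pos': array([0.25398548, 0.57046995, 0.23799443]), 'eef_rot': array([ 2.07833835e-01,  9.78163815e-01, -7.97000614e-04, -1.14236258e-04]), 'contact_force': array([-0.10665563,  1.0074502 , -0.56374912]), 'moment': array([0.04035208, 0.02945355, 0.02471671]), 'finger_force': 0.0, 'opening': 0.9967765105860026}
```

View pics/side0.png

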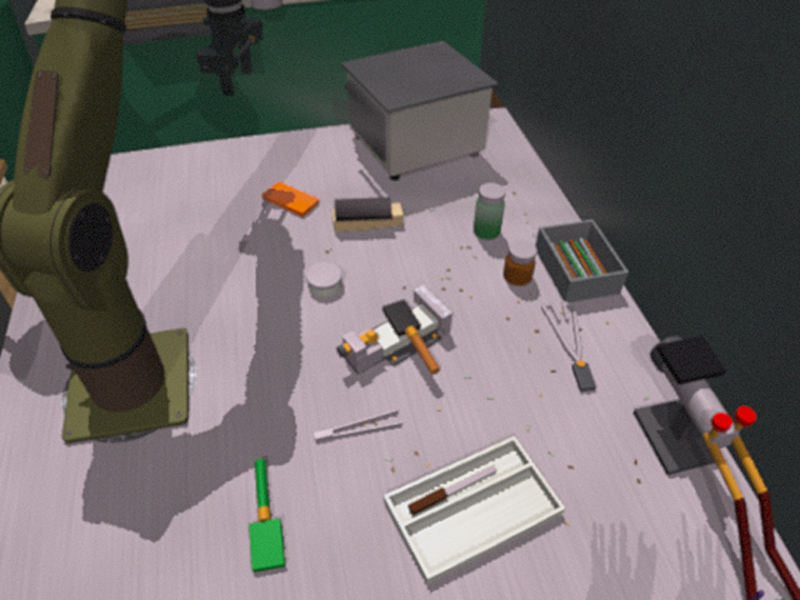

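View pics/top0.png

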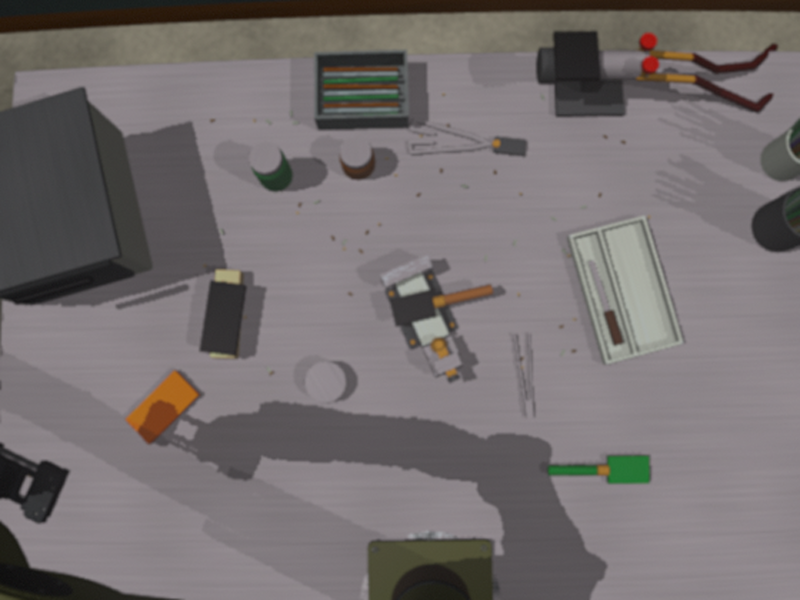

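Top view: the cradle is at about (425,315) with its toe up-left and catch lower right. The paddle handle points right, the plate on its brick is at (223,313), and the tray is at (627,290) with corners (570,236), (646,217), (683,343), (607,362). I'll take enlarged crops.

```bash
python3 - <<'E'
from plant import r
import cv2,numpy as np
im=np.mean([r.snapshot("top") for _ in range(3)],0).astype(np.uint8)[:,:,::-1]
np.save("top0.npy",im)
A=cv2.resize(im[175:270,265:355],None,fx=6,fy=6,interpolation=cv2.INTER_CUBIC)
B=cv2.resize(im[180:260,133:177],None,fx=5.5,fy=5.5,interpolation=cv2.INTER_CUBIC)
C=np.zeros((600,800,3),np.uint8);C[:A.shape[0],:A.shape[1]]=A;C[:B.shape[0],550:550+B.shape[1]]=B
C=cv2.convertScaleAbs(C,alpha=1.5,beta=15)
cv2.imwrite("pics/crop1.png",C)
E
cat > h.py <<'E'
import numpy as np,cv2
from plant import r
from scipy.spatial.transform import Rotation as Ro
def ray(n,u,v):
    i=r.camera_info(n); K=np.array([[i['fx'],0,i['cx']],[0,i['fy'],i['cy']],[0,0,1.]])
    s=cv2.undistortPoints(np.array([[[u,v]]],float),K,np.array([i['k1'],0,0,0,0.]))[0,0]
    R,t=np.array(i['R']),np.array(i['t']); return -R.T@t,R.T@np.array([s[0],s[1],1])
def pt(n,u,v,z):
    o,d=ray(n,u,v); return o+d*(z-o[2])/d[2]
def px(n,X):
    i=r.camera_info(n);c=np.array(i['R'])@X+i['t'];s=c[:2]/c[2];s=s*(1+i['k1']*(s@s));return s*i['fx']+[i['cx'],i['cy']]
def move(pos,R):  # shift (mm) and turn (deg) in the tool frame; R matrix or 3 Rotation
    s=r.get_state();T=Ro.from_quat(s['eef_rot'])
    return np.round(T.inv().apply(np.array(pos)-s['tool_pos'])*1000,1),np.round(np.degrees((T.inv()*R).as_rotvec()),1)
def tool(yaw,tilt=0):
    "tool pointing down, tool y at world angle yaw; "
    y=np.array([np.cos(yaw),np.sin(yaw),0]);z=np.array([0,0,-1.]);x=np.cross(y,z)
    return Ro.from_matrix(np.c_[x,y,z])
E
```

```text
(no output)
```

View pics/crop1.png

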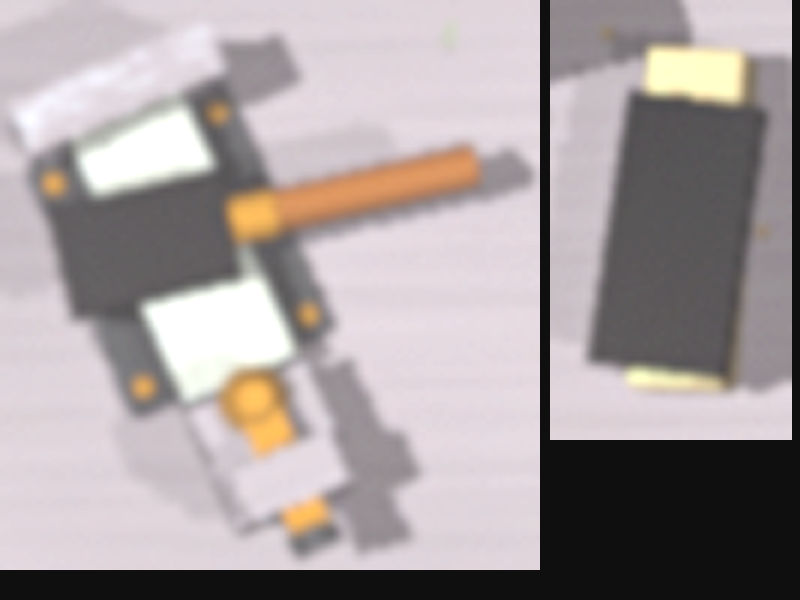

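Crop: the bed's edge lines run (72,150)-(185,405) and (185,105)-(297,350), with the pins at (55,184), (219,113), (309,315) and (144,388). The paddle's handle axis runs (255,217)-(475,162). The plate corners are (633,93), (765,110), (730,380) and (590,360).

```bash
python3 - <<'E'
from h import *
A=lambda u,v,z:pt("top",265+(u+.5)/6-.5,175+(v+.5)/6-.5,z)
B=lambda u,v,z:pt("top",133+(u-550+.5)/5.5-.5,180+(v+.5)/5.5-.5,z)
C=lambda u,v,z:pt("top",u*.7,v*.7,z)
ang=lambda d:np.degrees(np.arctan2(d[1],d[0]))
np.set_printoptions(precision=4,suppress=True)
P=[A(*p,.009) for p in((55,184),(219,113),(309,315),(144,388))];print("pins",np.mean(P,0),[ang(P[0]-P[3]),ang(P[1]-P[2]),ang(P[0]-P[1])-90],np.linalg.norm(P[0]-P[1]),np.linalg.norm(P[0]-P[3]))
l=[A(*p,.03) for p in((72,150),(185,405),(185,105),(297,350))];print("bed",ang(l[0]-l[1]),ang(l[2]-l[3]),"heel-end mid",(l[1]+l[3])/2,np.linalg.norm(l[1]-l[3]))
print("housing/knob", A(318,540,.045), "lip corners z56",A(15,105,.056),A(215,25,.056),A(30,150,.056),A(228,75,.056))
h=[A(255,217,.0395),A(475,162,.0395)];print("paddle",h,ang(h[0]-h[1]))
b=[A(*p,.043) for p in((78,318),(240,275),(218,170),(58,225))];print("blade",np.mean(b,0),ang(b[0]-b[1]))
p=[B(*q,.046) for q in((633,93),(765,110),(730,380),(590,360))];print("plate",np.mean(p,0),ang(p[0]-p[3]),ang(p[1]-p[2]),[np.linalg.norm(p[i]-p[i-1]) for i in range(4)])
t=[C(*q,.022) for q in((570,236),(646,217),(683,343),(607,362))];print("tray",np.mean(t,0),ang(t[0]-t[3]),ang(t[1]-t[2]),[np.linalg.norm(t[i]-t[i-1]) for i in range(4)])
E
```

```text
pins [0.4862 0.0034 0.009 ] [np.float64(22.30659076592801), np.float64(22.40601167257327), np.float64(22.381141154973747)] 0.07249706764375319 0.09013650467988635
bed 22.577817727583728 23.008484626712786 heel-end mid [ 0.4326 -0.0185  0.03  ] 0.049396691022965525
housing/knob [ 0.3677 -0.0462  0.045 ] lip corners z56 [0.5393 0.0682 0.056 ] [ 0.5694 -0.0108  0.056 ] [0.5214 0.0627 0.056 ] [ 0.5494 -0.0154  0.056 ]
paddle [array([ 0.4952, -0.0252,  0.0395]), array([ 0.5152, -0.1126,  0.0395])] 102.91118890052344
blade [0.4838 0.0171 0.043 ] 103.74014950272706
plate [0.4743 0.3334 0.046 ] -8.838590607779643 -7.312659564589825 [np.float64(0.11716327361769917), np.float64(0.058771476657245636), np.float64(0.11757464241847099), np.float64(0.061902073296947135)]
tray [ 0.5113 -0.3442  0.022 ] 13.738866749365748 13.155905665697926 [np.float64(0.22122598754015424), np.float64(0.13619953813575425), np.float64(0.22272588188945366), np.float64(0.13396018787199732)]
```

```bash
python3 - <<'E'
from h import *
d=np.radians
print(move([.504,-.065,.15],tool(d(13.3))))
E
```

```text
(array([-486.9, -479.1,   88.7]), array([-0. ,  0. , 52.7]))
```

>>> {"method": "move_arm", "body": {
  "targets": [
    [[0.6,-44,-44,8,0,0,5],[0.6,-89,-87,16,0,0,10],[0.6,-133,-131,24,0,0,14],[0.6,-177,-174,32,0,0,19],[0.6,-221,-218,40,0,0,24],[0.6,-266,-261,48,0,0,29],[0.6,-310,-305,56,0,0,34],[0.6,-354,-348,64,0,0,38],[0.6,-398,-392,73,0,0,43],[0.6,-443,-436,81,0,0,48]]
  ]
}}

```text
clock: 1.5
tool_pos: [0.4817, -0.0075, 0.1577]
eef_rot: [0.589, 0.808, 0.0, 0.0]
contact_force: [0.3, 1.5, -0.2]
opening: 0.603
finger_force: 0.0
```

```bash
python3 - <<'E'
from h import *
d=np.radians
print(move([.504,-.065,.08],tool(d(13.3))),r.get_state()['q'])
E
```

```text
(array([-61.6,   3.5,  77.7]), array([ 0. , -0. ,  4.6])) [-0.03493763  0.64153403 -0.07138128  2.07299394  0.10165719  0.42961715
  0.12714566]
```

>>> {"method": "move_arm", "body": {
  "targets": [
    [[0.6,-31,2,30,0,0,2],[0.6,-62,3.5,60,0,0,4.6],[0.6,-61.6,3.5,77.7,0,0,4.6],[0.6,-61.6,3.5,77.7,0,0,4.6]]
  ]
}}

```text
clock: 2.0
tool_pos: [0.5025, -0.0633, 0.0792]
eef_rot: [0.62, 0.785, -0.001, -0.001]
contact_force: [-0.2, -0.3, 0.3]
opening: 0.601
finger_force: 0.0
```

```bash
python3 - <<'E'
from h import *
d=np.radians
print(move([.504,-.065,.0325],tool(d(13.3))))
C=[]
for n in("top","side"):
    im=r.snapshot(n)[:,:,::-1]; u,v=px(n,np.array([.504,-.065,.045])).astype(int)
    C.append(cv2.resize(im[v-50:v+50,u-65:u+65] if n=="side" else im[v-50:v+50,u-65:u+65],None,fx=3,fy=3,interpolation=cv2.INTER_CUBIC))
cv2.imwrite("pics/p2.png",cv2.convertScaleAbs(np.hstack(C),alpha=1.4))
E
```

```text
(array([-2. ,  1.2, 46.7]), array([-0.1, -0.1,  0.1]))
```

View pics/p2.png

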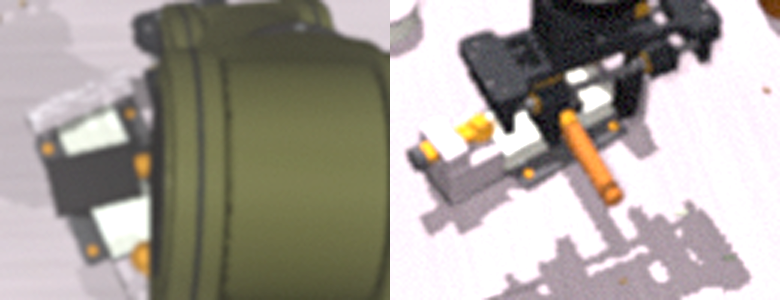

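The side view shows the fingers straddling the handle at about (575,130). I'll descend and grip.

>>> {"method": "move_arm", "body": {
  "targets": [
    [[0.6,-2,1,20,0,0,0],[0.6,-2,1,40,0,0,0],[0.6,-2,1,47,0,0,0],[0.6,-2,1,47,0,0,0],[0,-2,1,47,0,0,0],[0,-2,1,47,0,0,0],[0,-2,1,47,0,0,0],[0,-2,1,47,0,0,0],[0,-2,1,47,0,0,0]]
  ],
  "newtons": 50
}}

```text
clock: 3.22
tool_pos: [0.505, -0.065, 0.0333]
eef_rot: [0.62, 0.785, 0.0, 0.0]
contact_force: [0.4, -0.3, 2.3]
opening: 0.192
finger_force: 49.9
```

>>> {"method": "move_arm", "body": {
  "targets": [
    [[0,0,0,-10,0,0,0],[0,0,0,-30,0,0,0],[0,0,0,-60,0,0,0],[0,0,0,-90,0,0,0],[0,0,0,-90,0,0,0],[0,0,0,-90,0,0,0]]
  ]
}}

```text
clock: 3.98
tool_pos: [0.5042, -0.065, 0.123]
eef_rot: [0.62, 0.785, -0.0, -0.0]
contact_force: [0.3, 0.8, -1.2]
opening: 0.189
finger_force: 49.9
```

```bash
python3 - <<'E'
from h import *
d=np.radians
s=r.get_state();print(s['moment'],s['contact_force'])
print(move([.484,-.3764,.10],tool(d(-76.6))))
u,v=px("side",s['tool_pos']).astype(int);im=r.snapshot("side")[:,:,::-1]
cv2.imwrite("pics/p3.png",cv2.convertScaleAbs(cv2.resize(im[v-50:v+50,u-65:u+65],None,fx=4,fy=4,interpolation=cv2.INTER_CUBIC),alpha=1.4))
E
```

```text
[-0.16250648  0.08107442  0.03274735] [ 0.28346435  0.75619385 -1.24676484]
(array([-298.3,  -91.8,   23. ]), array([-0.,  0., 90.]))
```

View pics/p3.png

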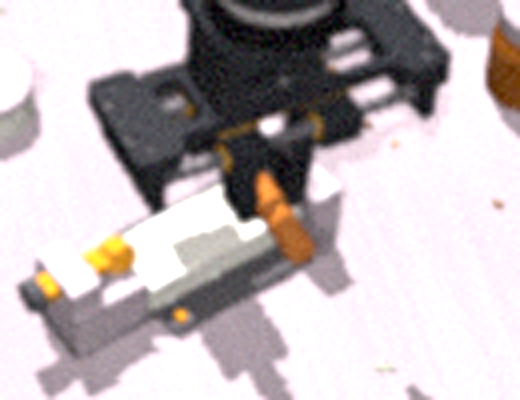

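The paddle is lifted clear of the cradle (1.25 N load), with the handle end at about (295,250) in the crop. I'll move over the tray and check its pitch there.

>>> {"method": "move_arm", "body": {
  "targets": [
    [[0,-30,-9,0,0,0,9],[0,-66,-20,0,0,0,19],[0,-105,-32,0,0,0,29],[0,-145,-44,0,0,0,39],[0,-185,-56,0,0,0,49],[0,-225,-68,0,0,0,59],[0,-260,-80,0,0,0,69],[0,-285,-88,0,0,0,79],[0,-298.3,-91.8,0,0,0,90],[0,-298.3,-91.8,23,0,0,90]]
  ]
}}

```text
clock: 5.28
tool_pos: [0.4843, -0.3787, 0.0998]
eef_rot: [0.993, 0.115, -0.0, 0.001]
contact_force: [-0.5, -0.3, -1.6]
opening: 0.19
finger_force: 49.9
```

```bash
python3 - <<'E'
from h import *
d=np.radians
s=r.get_state()
print(move([.484,-.3764,.06],tool(d(-76.6))))
g=np.array([.484,-.3764,.0395-.0325])
u,v=px("side",s['tool_pos']).astype(int);im=r.snapshot("side")[:,:,::-1]
T=Ro.from_quat(s['eef_rot']);a=-T.apply([1,0,0])
print("toolx dir",-a)
u+=10
for p in(-15,0,15): # blade down by p deg
    G=s['tool_pos']+[0,0,.007];b=np.array([np.cos(d(13.4))*np.cos(d(p)),np.sin(d(13.4))*np.cos(d(p)),-np.sin(d(p))])
    print(p,[((px("side",G+k*b)-[u-75,v-50])*5).round() for k in(-.051,.119)])
cv2.imwrite("pics/p4.png",cv2.convertScaleAbs(cv2.resize(im[v-50:v+60,u-75:u+75],None,fx=5,fy=5,interpolation=cv2.INTER_CUBIC),alpha=1.4))
E
```

```text
(array([ 0.3, -2.4, 39.8]), array([ 0.2,  0. , -0.2]))
toolx dir [ 9.73571648e-01  2.28381128e-01 -5.53940714e-04]
-15 [array([212., 314.]), array([601.,  81.])]
0 [array([210., 301.]), array([595., 116.])]
15 [array([216., 284.]), array([572., 158.])]
```

View pics/p4.png

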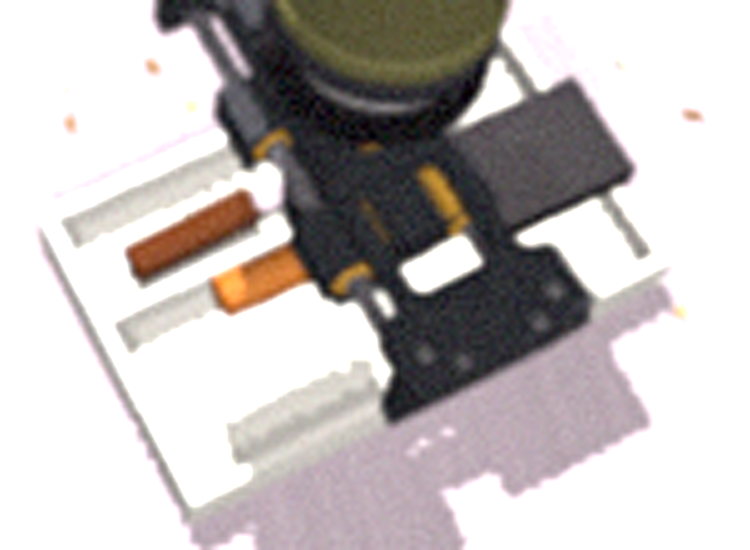

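The handle end at (225,293) and blade end at (600,125) match a nearly level paddle, lined up with the wide compartment. Lowering.

>>> {"method": "move_arm", "body": {
  "targets": [
    [[0,0,-2.4,30,0,0,0],[0,0,-2.4,55,0,0,0],[0,0,-2.4,75,0,0,0],[0,0,-2.4,85,0,0,0],[0,0,-2.4,88,0,0,0],[0,0,-2.4,88,0,0,0]]
  ]
}}

```text
clock: 6.08
tool_pos: [0.4843, -0.3744, 0.0126]
eef_rot: [0.993, 0.117, 0.0, 0.0]
contact_force: [0.1, 0.6, -1.9]
opening: 0.192
finger_force: 49.9
```

>>> {"method": "move_arm", "body": {
  "targets": [
    [[0,0,1.5,2,0,0,0],[0,0,1.5,3.5,0,0,0],[0,0,1.5,5,0,0,0],[0,0,1.5,5,0,0,0]]
  ]
}}

```text
clock: 6.58
tool_pos: [0.4845, -0.3758, 0.0074]
eef_rot: [0.993, 0.117, 0.0, 0.0]
contact_force: [-0.4, 0.2, 1.0]
opening: 0.19
finger_force: 49.9
```

>>> {"method": "move_arm", "body": {
  "targets": [
    [[0.35,0,0,0.3,0,0,0],[0.35,0,0,0.3,0,0,0],[0.35,0,0,0.3,0,0,0],[0.35,0,0,0.3,0,0,0],[0.35,0,0,-30,0,0,0],[0.35,0,0,-80,0,0,0],[0.35,0,0,-140,0,0,0],[0.35,0,0,-180,0,0,0]]
  ]
}}

```text
clock: 7.58
tool_pos: [0.4848, -0.3761, 0.19]
eef_rot: [0.993, 0.117, 0.001, 0.001]
contact_force: [0.4, 0.1, -0.4]
opening: 0.35
finger_force: 0.0
```

```bash
python3 - <<'E'
from h import *
d=np.radians
print(move([.4743,.3334,.19],tool(d(82))))
im=r.snapshot("side")[:,:,::-1]
cv2.imwrite("pics/p5.png",cv2.convertScaleAbs(cv2.resize(im[290:420,250:410],None,fx=4,fy=4,interpolation=cv2.INTER_CUBIC),alpha=1.2))
E
```

```text
(array([ 154.1, -692.7,   -1.2]), array([ 2.000e-01,  1.000e-01, -1.586e+02]))
```

View pics/p5.png

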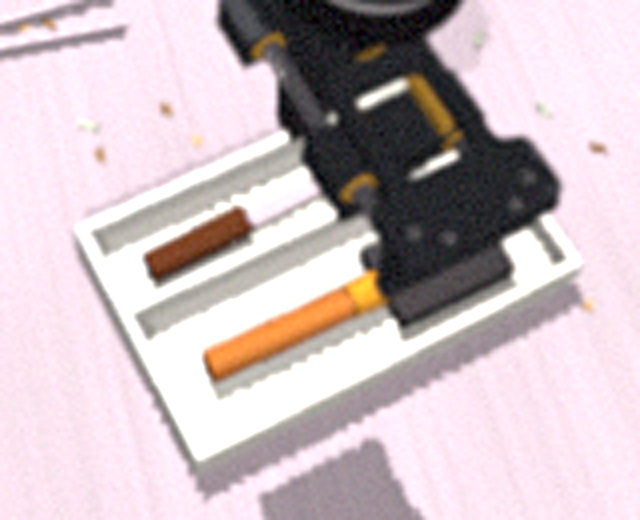

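The paddle lies flat and lengthwise in the wide compartment, with the handle from (210,365) to the ferrule at (365,290) and the blade at (455,285). On to the plate.

>>> {"method": "move_arm", "body": {
  "targets": [
    [[1,8,-36,0,0,0,-9],[1,18,-80,0,0,0,-19],[1,29,-130,0,0,0,-29],[1,40,-180,0,0,0,-39],[1,51,-230,0,0,0,-49],[1,62,-280,0,0,0,-59],[1,73,-330,0,0,0,-69],[1,85,-380,0,0,0,-79],[1,96,-430,0,0,0,-89],[1,107,-480,0,0,0,-99]]
  ]
}}

```text
clock: 8.88
tool_pos: [0.477, 0.1177, 0.1872]
eef_rot: [0.554, 0.833, 0.0, 0.0]
contact_force: [0.8, -0.7, 0.5]
opening: 1.0
finger_force: 0.0
```

```bash
python3 - <<'E'
from h import *
d=np.radians
print(move([.4743,.3334,.19],tool(d(82))),r.get_state()['q'])
E
```

```text
(array([200. ,  80.8,  -2.8]), array([  0. ,   0. , -59.3])) [-0.29102298  0.59804554 -0.07062672  2.01982387  0.07939528  0.52589974
 -0.0215467 ]
```

>>> {"method": "move_arm", "body": {
  "targets": [
    [[1,45,18,0,0,0,-10],[1,90,36,0,0,0,-20],[1,135,54,0,0,0,-30],[1,170,68,0,0,0,-40],[1,190,77,10,0,0,-50],[1,200,81,40,0,0,-59.3],[1,200,81,87,0,0,-59.3],[1,200,81,87,0,0,-59.3],[1,200,81,87,0,0,-59.3]]
  ]
}}

```text
clock: 10.0
tool_pos: [0.4763, 0.3322, 0.1014]
eef_rot: [0.073, 0.997, 0.0, 0.0]
contact_force: [0.9, 0.2, 0.8]
opening: 0.996
finger_force: 0.0
```

```bash
python3 - <<'E'
from h import *
d=np.radians
print(move([.4743,.3334,.021],tool(d(82))),r.get_state()['q'])
im=r.snapshot("side")[:,:,::-1]; u,v=px("side",np.array([.4743,.3334,.046])).astype(int)
cv2.imwrite("pics/p6.png",cv2.convertScaleAbs(cv2.resize(im[v-50:v+50,u-65:u+65],None,fx=5,fy=5,interpolation=cv2.INTER_CUBIC),alpha=1.4))
E
```

```text
(array([ 2.3,  0.8, 80.4]), array([ 0.1,  0.1, -0.3])) [-0.52980211  0.83235161 -0.27481658  1.80946308  0.39279183  0.55226548
  0.36944228]
```

View pics/p6.png

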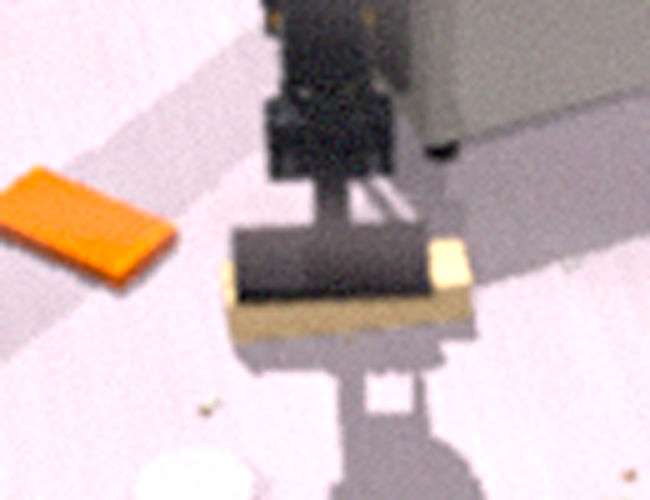

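The fingers straddle the plate at mid-length (plate spans 235-430, finger at 330). Descending and gripping.

>>> {"method": "move_arm", "body": {
  "targets": [
    [[1,0,1,25,0,0,0],[1,0,1,50,0,0,0],[1,0,1,70,0,0,0],[1,0,1,80,0,0,0],[1,0,1,80,0,0,0],[0,0,1,80,0,0,0],[0,0,1,80,0,0,0],[0,0,1,80,0,0,0],[0,0,1,80,0,0,0]]
  ],
  "newtons": 40
}}

```text
clock: 11.18
tool_pos: [0.4764, 0.3339, 0.0209]
eef_rot: [0.072, 0.997, 0.001, 0.001]
contact_force: [0.1, 1.5, 3.8]
opening: 0.669
finger_force: 40.0
```

>>> {"method": "move_arm", "body": {
  "targets": [
    [[0,0,0,-10,0,0,0],[0,0,0,-40,0,0,0],[0,0,0,-80,0,0,0],[0,0,0,-120,0,0,0],[0,0,0,-120,0,0,0]]
  ]
}}

```text
clock: 11.8
tool_pos: [0.4773, 0.3338, 0.1432]
eef_rot: [0.073, 0.997, 0.002, 0.002]
contact_force: [-0.2, -0.3, -1.1]
opening: 0.674
finger_force: 40.0
```

```bash
cat >> h.py <<'E'
C0=np.array([.4862,.0034,.03]); YAW=np.radians(22.4); RC=Ro.from_euler('z',YAW)
def tgt(xt,zt,th,off=(2,-11)):
    "TCP pose for the plate's lower toe edge at xt,zt mm in the bed frame, tilt th"
    c,s=np.cos(th),np.sin(th); k=60-off[0]
    p=np.array([xt-k*c-off[1]*-s, 0, zt+k*s+off[1]*c])/1000
    R=Ro.from_rotvec(RC.apply([0,th,0]))*tool(YAW+np.pi/2)
    return C0+RC.apply(p),R
def toe(off=(2,-11)):
    "estimated toe edge (mm, bed frame) and tilt from the measured pose"
    s=r.get_state();T=RC.inv()*Ro.from_quat(s['eef_rot']);p=RC.inv().apply(s['tool_pos']-C0)*1000
    X=-T.as_matrix()[:,0];Z=-T.as_matrix()[:,2]
    e=p+(60-off[0])*X-off[1]*Z
    return e.round(1),X.round(3),s['contact_force'].round(1)
E
python3 - <<'E'
from h import *
p,R=tgt(43.7,40,.31);print(p,move(p,R))
p,R=tgt(43.7,40,.0);print(p,move(p,R))
E
```

```text
[ 0.47243259 -0.00227452  0.07721773] (array([ -43.6, -333.4,   64.9]), array([  4.9,  17.6, -30.5]))
[ 0.47297899 -0.00204931  0.059     ] (array([ -44. , -333.2,   83.1]), array([  0.2,   0.3, -30.7]))
```

>>> {"method": "move_arm", "body": {
  "targets": [
    [[0,-5,-37,0,0.5,2,-3.4],[0,-10,-80,0,1,4,-7],[0,-16,-125,0,2,6,-11],[0,-22,-170,0,2.5,9,-15],[0,-28,-215,0,3,11,-20],[0,-34,-260,0,4,13,-24],[0,-40,-300,0,4.5,16,-28],[0,-43.6,-325,0,4.9,17.6,-30.5],[0,-43.6,-333.4,10,4.9,17.6,-30.5],[0,-43.6,-333.4,10,4.9,17.6,-30.5]]
  ]
}}

```text
clock: 13.05
tool_pos: [0.4696, -0.0033, 0.129]
eef_rot: [-0.192, 0.969, -0.031, -0.155]
contact_force: [-0.2, -0.2, -1.0]
opening: 0.671
finger_force: 40.0
```

```bash
python3 - <<'E'
from h import *
print(toe())
p,R=tgt(43.7,25,.31);print(p,move(p,R))
s=r.get_state();print(s['q'])
C=[]
for n in("top","side"):
    im=r.snapshot(n)[:,:,::-1]; u,v=px(n,np.array([.5,.01,.07])).astype(int)
    C.append(cv2.resize(im[v-55:v+55,u-50:u+50],None,fx=4,fy=4,interpolation=cv2.INTER_CUBIC))
cv2.imwrite("pics/p7.png",cv2.convertScaleAbs(np.hstack(C),alpha=1.5,beta=10))
E
```

```text
(array([40.6,  0.2, 91.3]), array([ 0.95 ,  0.   , -0.312]), array([-0.2, -0.2, -1. ]))
[ 0.47243259 -0.00227452  0.06221773] (array([-23.7,  -0.1,  62.5]), array([-0. , -0.4,  0. ]))
[ 0.15311259  0.83474977 -0.51518776  1.84399574  0.5164987   0.94184748
  1.29786562]
```

View pics/p7.png

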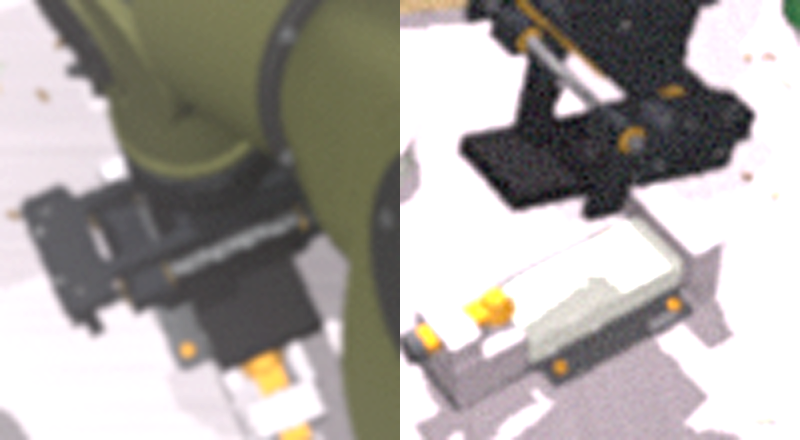

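The top view shows the plate's heel end edge from (215,362) to (320,325). I'll check that against the prediction to refine the plate's position in the hand.

```bash
python3 - <<'E'
from h import *
s=r.get_state();T=Ro.from_quat(s['eef_rot']).as_matrix();X,Y,Z=-T[:,0],T[:,1],-T[:,2]
u,v=px("top",np.array([.5,.01,.07])).astype(int)
for y in(30,-30):
  for ox in(0,2,4):
    e=s['tool_pos']+(X*(-60-ox)+Y*y+Z*25)/1000
    print(y,ox,((px("top",e)-[u-50,v-55]+.5)*4).round(1))
E
```

```text
30 0 [215.4 362.2]
30 2 [216.9 365.5]
30 4 [218.4 368.7]
-30 0 [319.5 316.5]
-30 2 [321.1 319.7]
-30 4 [322.6 322.9]
```

The prediction matches with an offset of about 2 mm. Descending.

>>> {"method": "move_arm", "body": {
  "targets": [
    [[0,-8,0,20,0,0,0],[0,-16,0,42,0,0,0],[0,-23.7,0,62.5,0,-0.4,0],[0,-23.7,0,62.5,0,-0.4,0],[0,-23.7,0,62.5,0,-0.4,0]]
  ]
}}

```text
clock: 13.78
tool_pos: [0.4741, -0.0015, 0.0635]
eef_rot: [-0.193, 0.969, -0.03, -0.15]
contact_force: [-0.5, 1.2, -1.6]
opening: 0.675
finger_force: 40.0
```

```bash
python3 - <<'E'
from h import *
print(toe())
p,R=tgt(43.7,6,.31);print(move(p,R))
p,R=tgt(43.7,2,.31);print(move(p,R))
E
```

```text
(array([45.5,  0.2, 26.4]), array([ 0.953,  0.002, -0.303]), array([-0.5,  1.2, -1.6]))
(array([-4.4, -0.1, 19.9]), array([-0.1,  0.1,  0.1]))
(array([-5.7, -0.1, 23.7]), array([-0.1,  0.1,  0.1]))
```

>>> {"method": "move_arm", "body": {
  "targets": [
    [[0,-2,0,10,0,0,0],[0,-4.4,0,19.9,0,0,0],[0,-5,0,22,0,0,0],[0,-5.7,0,23.7,0,0,0],[0,-5.7,0,23.7,0,0,0],[0,-5.7,0,23.7,0,0,0]]
  ]
}}

```text
clock: 14.52
tool_pos: [0.4725, -0.0027, 0.0393]
eef_rot: [-0.192, 0.969, -0.03, -0.15]
contact_force: [-0.5, 0.1, -1.4]
opening: 0.668
finger_force: 40.0
```

```bash
python3 - <<'E'
from h import *
print(toe())
for x in (50,54,57): 
    p,R=tgt(x,1.5,.31);print(move(p,R))
E
```

```text
(array([43.6, -0.4,  2.2]), array([ 0.953,  0.001, -0.303]), array([-0.5,  0.1, -1.4]))
(array([-6.3,  0.4, -1.4]), array([-0.1,  0.1,  0.1]))
(array([-10.1,   0.4,  -2.6]), array([-0.1,  0.1,  0.1]))
(array([-13. ,   0.4,  -3.5]), array([-0.1,  0.1,  0.1]))
```

>>> {"method": "move_arm", "body": {
  "targets": [
    [[0,-3,0.4,-0.5,0,0,0],[0,-6.3,0.4,-1.4,0,0,0],[0,-8,0.4,-2,0,0,0],[0,-10,0.4,-2.6,0,0,0],[0,-11.5,0.4,-3,0,0,0],[0,-11.5,0.4,-3,0,0,0]]
  ]
}}

```text
clock: 15.28
tool_pos: [0.4832, 0.0022, 0.0385]
eef_rot: [-0.192, 0.969, -0.03, -0.15]
contact_force: [-0.1, 0.1, -2.0]
opening: 0.674
finger_force: 40.0
```

```bash
python3 - <<'E'
from h import *
print(toe())
for x in (57,59,61): 
    p,R=tgt(x,1.,.30);print(move(p,R))
E
```

```text
(array([55.4,  0.1,  1.4]), array([ 0.953,  0.001, -0.303]), array([-0.1,  0.1, -2. ]))
(array([-1.7, -0. ,  0.4]), array([-0.1, -0.5,  0.1]))
(array([-3.6, -0. , -0.2]), array([-0.1, -0.5,  0.1]))
(array([-5.5, -0. , -0.9]), array([-0.1, -0.5,  0.1]))
```

>>> {"method": "move_arm", "body": {
  "targets": [
    [[0,-0.8,0,0,0,0,0],[0,-1.5,0,-0.2,0,0,0],[0,-2.2,0,-0.4,0,0,0],[0,-2.2,0,-0.4,0,0,0]]
  ]
}}

```text
clock: 15.78
tool_pos: [0.4853, 0.003, 0.0382]
eef_rot: [-0.192, 0.969, -0.03, -0.15]
contact_force: [-0.5, 0.4, -1.7]
opening: 0.671
finger_force: 40.0
```

>>> {"method": "move_arm", "body": {
  "targets": [
    [[0,-0.5,0,-0.1,0,0,0],[0,-1,0,-0.2,0,0,0],[0,-1,0,-0.2,0,0,0]]
  ]
}}

```text
clock: 16.15
tool_pos: [0.4859, 0.0033, 0.0381]
eef_rot: [-0.192, 0.969, -0.03, -0.151]
contact_force: [-1.8, -0.2, -1.4]
opening: 0.677
finger_force: 40.0
```

```bash
python3 - <<'E'
from h import *
print(toe())
for x,z,t in ((60,1,.25),(60,.8,.2),(60.5,.7,.15)): 
    p,R=tgt(x,z,t);print(move(p,R))
E
```

```text
(array([58.3,  0. ,  1. ]), array([ 0.953,  0.001, -0.304]), array([-1.8, -0.2, -1.4]))
(array([-2.3,  0. ,  2.9]), array([-0.1, -3.4,  0.1]))
(array([-3.2,  0. ,  5.9]), array([-0.1, -6.2,  0.1]))
(array([-4.6,  0. ,  8.6]), array([-0.1, -9.1,  0.1]))
```

```bash
python3 - <<'E'
from h import *
for x,z,t in ((58.2,1,.25),(58.8,.8,.2),(59.3,.7,.17)): 
    p,R=tgt(x,z,t);print(move(p,R))
E
```

```text
(array([-0.6,  0. ,  3.4]), array([-0.1, -3.4,  0.1]))
(array([-2. ,  0. ,  6.2]), array([-0.1, -6.2,  0.1]))
(array([-3.1,  0. ,  7.9]), array([-0.1, -7.9,  0.1]))
```

>>> {"method": "move_arm", "body": {
  "targets": [
    [[0,-0.3,0,1.7,0,-1.7,0],[0,-0.6,0,3.4,0,-3.4,0],[0,-1.3,0,4.8,0,-4.8,0],[0,-2,0,6.2,0,-6.2,0],[0,-2,0,6.2,0,-6.2,0]]
  ]
}}

```text
clock: 16.77
tool_pos: [0.4858, 0.0031, 0.0317]
eef_rot: [-0.194, 0.976, -0.02, -0.098]
contact_force: [-0.3, 0.1, -1.3]
opening: 0.671
finger_force: 40.0
```

```bash
python3 - <<'E'
from h import *
print(toe())
for x,z,t in ((59.3,.5,.17),(59.7,.4,.14),(60.2,.3,.1)): 
    p,R=tgt(x,z,t);print(move(p,R))
E
```

```text
(array([58.6, -0. ,  0.9]), array([ 0.98 ,  0.001, -0.199]), array([-0.3,  0.1, -1.3]))
(array([-1.2,  0.1,  2. ]), array([-0.1, -1.7,  0.1]))
(array([-2. ,  0.1,  3.8]), array([-0.1, -3.5,  0.1]))
(array([-3.1,  0.1,  6.1]), array([-0.1, -5.8,  0.1]))
```

>>> {"method": "move_arm", "body": {
  "targets": [
    [[0,-0.6,0,1,0,-0.8,0],[0,-1.2,0,2,0,-1.7,0],[0,-1.6,0,2.9,0,-2.6,0],[0,-2,0,3.8,0,-3.5,0],[0,-2,0,3.8,0,-3.5,0]]
  ]
}}

```text
clock: 17.4
tool_pos: [0.4877, 0.004, 0.028]
eef_rot: [-0.194, 0.979, -0.014, -0.067]
contact_force: [0.6, -0.1, 4.1]
opening: 0.678
finger_force: 40.0
```

```bash
python3 - <<'E'
from h import *
print(toe(),r.get_state()['moment'])
for x,z,t in ((60.2,0,.1),(60.7,0,.05),(61,0,0.0)): 
    p,R=tgt(x,z,t);print(move(p,R))
E
```

```text
(array([60.6,  0.1,  1. ]), array([ 0.991,  0.001, -0.137]), array([ 0.6, -0.1,  4.1])) [ 0.11833883  0.02512644 -0.02053919]
(array([-0.2,  0. ,  3.2]), array([-0.1, -2.1,  0.1]))
(array([-1.4,  0. ,  6. ]), array([-0.1, -5. ,  0.1]))
(array([-2.6,  0. ,  8.8]), array([-0.1, -7.9,  0.1]))
```

>>> {"method": "move_arm", "body": {
  "targets": [
    [[0,-0.1,0,1.6,0,-1,0],[0,-0.2,0,3.2,0,-2.1,0],[0,-0.2,0,3.2,0,-2.1,0]]
  ]
}}

```text
clock: 17.77
tool_pos: [0.4883, 0.0043, 0.0244]
eef_rot: [-0.195, 0.98, -0.01, -0.049]
contact_force: [1.7, 2.0, -0.0]
opening: 0.675
finger_force: 40.0
```

```bash
python3 - <<'E'
from h import *
print(toe(),r.get_state()['moment'])
for x,z,t in ((60.7,0,.05),(61,0,0.0),(61,-1,-.02)): 
    p,R=tgt(x,z,t);print(move(p,R))
E
```

```text
(array([61.1,  0.2, -0.4]), array([ 0.995,  0.002, -0.099]), array([ 1.7,  2. , -0. ])) [ 0.33966477 -0.64420462 -0.01567644]
(array([-0.2, -0.1,  2.5]), array([-0. , -2.8,  0.1]))
(array([-1.2, -0.1,  5.3]), array([-0. , -5.7,  0.1]))
(array([-1.7, -0.1,  7.4]), array([-0. , -6.8,  0.1]))
```

>>> {"method": "move_arm", "body": {
  "targets": [
    [[0,-0.1,0,1.2,0,-1.4,0],[0,-0.2,0,2.5,0,-2.8,0],[0,-0.7,0,3.9,0,-4.2,0],[0,-1.2,0,5.3,0,-5.7,0],[0,-1.2,0,5.3,0,-5.7,0]]
  ]
}}

```text
clock: 18.4
tool_pos: [0.4875, 0.004, 0.0189]
eef_rot: [-0.195, 0.981, -0.001, -0.001]
contact_force: [0.1, -0.3, 2.0]
opening: 0.676
finger_force: 40.0
```

```bash
python3 - <<'E'
from h import *
print(toe(),r.get_state()['moment'])
C=[]
for n in("top","side"):
    im=r.snapshot(n)[:,:,::-1]; u,v=px(n,np.array([.46,-.01,.04])).astype(int)
    C.append(cv2.resize(im[v-40:v+40,u-40:u+40],None,fx=5,fy=5,interpolation=cv2.INTER_CUBIC))
cv2.imwrite("pics/p8.png",cv2.convertScaleAbs(np.hstack(C),alpha=1.5,beta=10))
E
```

```text
(array([59.5,  0.2, -0.3]), array([ 1.   ,  0.002, -0.003]), array([ 0.1, -0.3,  2. ])) [ 0.22009474 -0.03587779 -0.04728754]
```

View pics/p8.png

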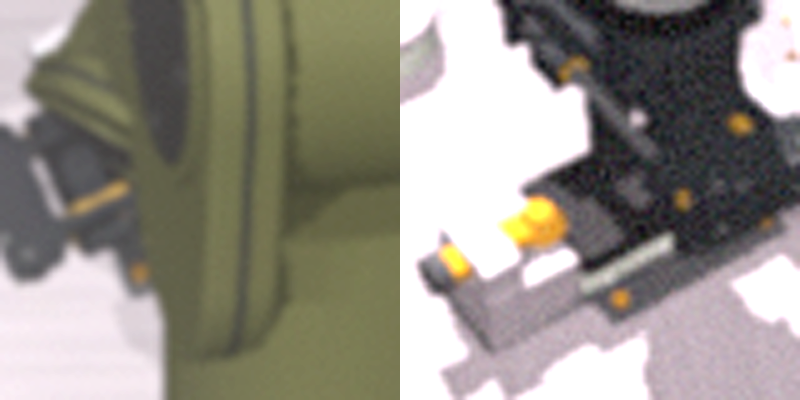

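The side view shows the brass nose at (540,215) over the end of the plate, the plate lying flat, and the moment released, so it has snapped in. Releasing and retreating.

>>> {"method": "move_arm", "body": {
  "targets": [
    [[0.9,0,0,0,0,0,0],[0.9,0,0,0,0,0,0],[0.9,0,0,0,0,0,0],[0.9,0,0,0,0,0,0],[0.9,0,0,-20,0,0,0],[0.9,0,0,-60,0,0,0],[0.9,0,0,-110,0,0,0],[0.9,50,0,-150,0,0,0],[0.9,50,60,-180,0,0,0],[0.9,50,120,-190,0,0,0]]
  ]
}}

```text
clock: 19.75
tool_pos: [0.3974, 0.0933, 0.2098]
eef_rot: [-0.192, 0.981, -0.001, 0.0]
contact_force: [1.0, 1.4, -0.1]
opening: 0.896
finger_force: 0.0
```

>>> {"method": "move_arm", "body": {
  "targets": [
    [[0.9,0,60,0,0,0,0],[0.9,0,120,0,0,0,0],[0.9,0,160,0,0,0,0],[0.9,0,160,0,0,0,0],[0.9,0,160,0,0,0,0]]
  ]
}}

```text
clock: 20.38
tool_pos: [0.336, 0.2399, 0.208]
eef_rot: [-0.195, 0.981, -0.002, -0.002]
contact_force: [-0.1, -0.4, -0.2]
opening: 0.901
finger_force: 0.0
```

```bash
python3 - <<'E'
from h import *
s=r.get_state();print(s['clock'],s['tool_pos'],s['contact_force'])
C=[]
for n in("top","side"):
    im=r.snapshot(n)[:,:,::-1]; u,v=px(n,np.array([.48,0,.04])).astype(int)
    C.append(cv2.resize(im[v-50:v+50,u-50:u+50],None,fx=4,fy=4,interpolation=cv2.INTER_CUBIC))
cv2.imwrite("pics/p9.png",cv2.convertScaleAbs(np.hstack(C),alpha=1.5,beta=10))
E
```

```text
20.375 [0.33601656 0.23993765 0.20800451] [-0.13418121 -0.40010614 -0.19852308]
```

View pics/p9.png

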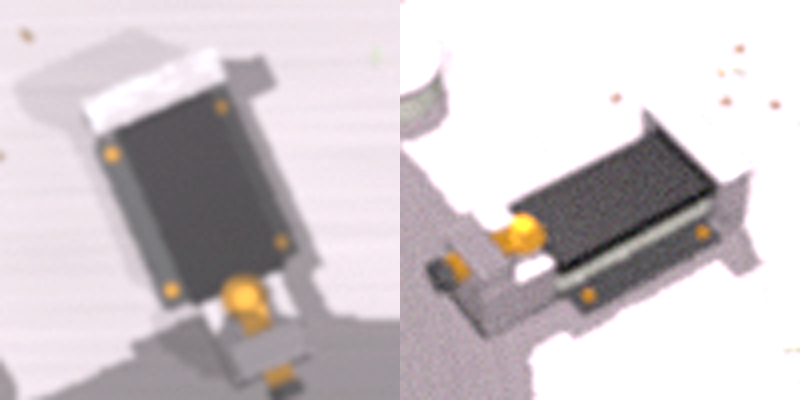

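The plate lies flat and centred. The nose at (243,295) overlaps the plate's end and sits at the same offset from the pin as at the start, about 18 px, so the catch is fully out.

```bash
python3 -c "
from plant import r
print(r.finish_job())"
```

```text
the job is handed in; nothing more can be done
None
```

I laid the paddle flat in the tray's wide compartment, snapped the plate in flat under the catch, and handed the job in at about 20 s of robot time; the hand-in returned no verdict.

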